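Release the press lock and bring the ram down

ROBOT

A 6-joint arm with a two-finger parallel gripper is mounted at the origin on the work surface. World frame = base frame: x ahead of the robot, y to its left, z up, the work surface at z = 0. Lengths are in m, angles in rad, forces in N, time in s.
With the tool pointing down it reaches from about 0.325 to 0.875 m from the base axis. Payload 4.4 kg.
Tool frame: the origin (TCP) lies midway between the tips of the shut fingers; the grasp point (between the pads) lies 19 mm behind it; x points along the fingers, z is the direction in which the jaws open and shut, and the axes are right-handed (so a half turn about x gives the same grasp; the last joint's range is limited). The gripper opens to 85 mm and grips with 20 to 120 N. Pads are 22 mm wide; open, the fingers measure 114 mm over their backs; the gripper's body (76 mm by 85 mm) begins 54 mm behind the grasp point. The pads swing forward as they close: fully open they stand 13 mm farther back than shut.
Start: joints at [-1.345, 0.207, 1.542, -0, 1.393, -0.15], TCP at [0.211, -0.535, 0.231] pointing down, gripper open.
Joint ranges: [-2.73, 2.73], [-0.86, 2.22], [0.23, 2.46], [-1.11, 4.25], [0.08, 2.63], [-2.82, 2.82]. Speed limits (rad/s): [2.79, 2.79, 3.14, 3.14, 3.14, 3.14].

INTERFACE

Orientations are given as [roll, pitch, yaw] about the fixed x, y, z axes, in that order (R = Rz(yaw) Ry(pitch) Rx(roll)).
In Python, from bench import ctrl gives the robot as it stands. The module is installed in compiled form; this text tells all that it offers. Calls block until the motion is done:
- ctrl.move_to(position, orientation): joint-space move of the TCP to a pose.
- ctrl.line_to(position, rot=None, v=0.15, threshold=None): straight line of the TCP; rot=None keeps the orientation; v is the mean speed in m/s. With threshold (N) it stops when the force on the tool has changed by that much, and returns True; else False.
- ctrl.goto_joints(angles): joint-space move.
- ctrl.command_gripper(opening): finger opening in m; the grip force is fixed at half the most; returns when the fingers have stopped.
- ctrl.wait(seconds).
- ctrl.ik(position, orientation): joint angles nearest the present ones, or None.
- ctrl.observe(): the state.
- ctrl.capture(name): name is "scene" or "top" or "wrist"; returns a dict with "image" (384x512x3 uint8, red, green, blue), "depth" (384x512 float32, m along the optical axis (not along the pixel's ray), 0 where there is no reading), "fx", "fy", "cx", "cy" (pixels), "pose" (4x4, takes a point from camera to world coordinates); the wrist camera has in their place "T_tool_cam" (4x4, takes a point from camera to tool coordinates, whose origin is the TCP and whose axes are the tool frame's). Camera axes: x right, y down, z forward; pixel columns grow to the right and rows downward; lengths in m; the calibration is good to about 2 mm. A picture is of the moment at which its call begins: read the wrist's pose just before it.
A pose or a line that the arm cannot do raises ctrl.PlanningError and nothing moves.
- ctrl.finish_job(): hands the job in, once; it reports no verdict.
The state is a dict: "time": time; "joints": joint angles; "qd": joint speeds; "joint_efforts": joint torques, N m; "tool_pos": TCP position; "ee_rot": TCP orientation; "contact_force": force on the tool from outside, world axes, zero at the start; "ft_torque": the same for the moment, N m; "grip_width": finger opening in m.
Only numpy, scipy, OpenCV 4.12 (cv2) and the standard library are available. Lean on these libraries where they do the work, as an engineer would, in place of code of your own. Each camera call takes 0.05 s, during which the arm holds its last target.

TASK

The lever of the hand press is locked. Push the round lock knob on top of the press down against its spring, turn it counter-clockwise (seen from above) past its safety stop to the far end of its turn, and let it spring back up; then push the lever down all the way, so that the ram rests on the bearing, and let go. Leave the other things lying on the table as they are.

Things in the scene. Friction and masses are not known exactly. Their poses are not given: they have to be found in the camera images.
- press: Grey cast-iron hand press, fixed on a 4 mm mat, at varying place and heading. Base 240 x 150 x 30 mm; head top 233 mm up. Origin: underside of the base, straight below the lever's axis. z up; -x is the front, to which the lever points, on the +y side. The lever's axis runs along y, 200 mm above the origin. Ram and bearing at x = -20 mm; the knob's vertical axis at x = 70, y = 0 mm.
- knob_grip (a point): On the axis of the lock knob, 20 mm below its top; moves with it. Fluted black plastic cylinder, 46 mm across (49 over flutes), 40 mm tall; grip from above at any yaw, fingertips at most 22 mm below this point. Under it a stem, then 42 mm below this point a steel disc with a 60 mm tongue and, opposite, a lug. A fixed steel safety stop stands beside the disc, its top 38 mm below this point.
- knob_push (a joint): How far the knob is pushed down, m: 0 up, 0.010 fully down. A spring returns it: 4 N to start, 9 N fully down. Only when it is pushed down more than 0.006 does the lug pass under the safety stop.
- lock_knob (a joint): Knob angle, rad, growing counter-clockwise from above: 0 locked (tongue to the press's +y, over the lever's tail), 1.45 end of turn (tongue to the front, lever free). Starts at 0 to 0.2. Not pushed down, it stops at about 0.4; pushed down, it turns on (0.05 N m). From 0.87 it can spring up, and then cannot turn back.
- tongue_tip (a point): Top of the outer end of the lock knob's steel tongue (14 mm wide, 60 mm from the knob's axis); shows which way the tongue points.
- press_lever (a joint): Lever angle, rad: 0 up (arm points to the front, 0.45 rad upward), growing as its front goes down, 0.8 = stop, ram on the bearing. Stiff: it stays where it is left; about 7 N straight down on the paddle moves it. While locked it goes only about 0.35 rad.
- lever_pad (a point): Middle of the upper face of the flat wooden paddle near the end of the steel lever; the paddle is 80 mm long (along the lever), 30 mm wide and 16 mm thick; the lever's axis is 170 mm away. Moves with the lever, from about 285 mm above the table when up to about 154 mm when down.
- adapter_a: Stepped brass press adapter, 36 mm across, 45 mm tall, standing on the press's base beside the anvil; bystander. Origin: centre of its underside.
- adapter_b: Stepped brass press adapter, 44 mm across, 62 mm tall, on the mat; bystander. Origin: centre of its underside.
- adapter_c: Stepped brass press adapter, 52 mm across, 60 mm tall, on the mat; bystander. Origin: centre of its underside.
- capsule: Blue plastic cleaning capsule, 66 mm across, 112 mm tall, standing on the mat; bystander. Origin: centre of its underside.
- wrench: Grey steel combination wrench, 190 mm long, lying along its x on the mat; bystander. Origin: centre of its underside.
- skate_plate: Silver aluminium skate plate with two axles, 210 x 110 x 30 mm, lying along its x on the mat; bystander. Origin: centre of its underside.

How it is judged:
By the outcome, as a careful person would: the job done as asked, in the order asked, and still so for the second after the job is handed in, with the robot touching nothing.
It also fails if it takes over 48 s, if anything falls off the work surface, if the arm or the gripper's body presses on something with over 40 N, if the wrist force passes 120 N, or if a joint passes its speed limit or range.

## Working session

There is one attempt and no reset: what is moved stays moved. The work goes in short steps, each a Python script; the robot and the scene stay as the last script left them, time stands still between calls to the robot, and variables do not carry over. Pictures are saved under pics/ and viewed, and the job is handed in when it is done.

```bash
mkdir -p pics; ls
python3 - <<'E'
from bench import ctrl
import cv2,numpy as np,pickle
d={}
for n in("scene","top","wrist"):
    c=ctrl.capture(n);d[n]=c
    cv2.imwrite(f"pics/{n}0.png",c["image"][:,:,::-1])
    print(n,c["fx"],c["cx"],c["cy"],np.round(c.get("pose",c.get("T_tool_cam")),3).tolist())
pickle.dump(d,open("c0.pkl","wb"))
s=ctrl.observe();print(s)
E
```

```text
pics
scene 382.3218045748899 257.1965374797711 191.53620251139307 [[-0.839, 0.439, -0.322, 0.881], [0.544, 0.68, -0.491, 0.49], [0.003, -0.587, -0.809, 1.024], [0.0, 0.0, 0.0, 1.0]]
top 401.2610097342836 250.04328179346726 195.88780582686115 [[-0.004, -0.982, 0.191, 0.329], [-1.0, 0.008, 0.022, -0.039], [-0.023, -0.19, -0.981, 1.311], [0.0, 0.0, 0.0, 1.0]]
wrist 267.4217483743781 252.72619660517208 189.986102384859 [[-0.0, -0.275, 0.961, -0.143], [0.0, -0.961, -0.275, 0.07], [1.0, 0.0, 0.0, -0.0], [0.0, 0.0, 0.0, 1.0]]
{'time': 0.15, 'joints': array([-1.34549492e+00,  2.07285410e-01,  1.54262907e+00,  1.39853720e-05,
        1.39351063e+00, -1.50507818e-01]), 'qd': array([-0.00124052, -0.00294006, -0.00577505, -0.00215516,  0.00035465,
       -0.00170584]), 'joint_efforts': array([-2.84367170e-04, -3.83508861e+01, -2.92037898e+01, -2.48854831e-04,
        6.60118225e-03,  1.46038462e-05]), 'tool_pos': array([ 0.21089549, -0.534293  ,  0.23035624]), 'ee_rot': array([2.98357502, 1.56896382, 1.78858543]), 'contact_force': array([-0.63996601, -0.22131989, -0.00515253]), 'ft_torque': array([-0.00810147, -0.01999994,  0.02558204]), 'grip_width': 0.08529123921532983}
```

View pics/scene0.png

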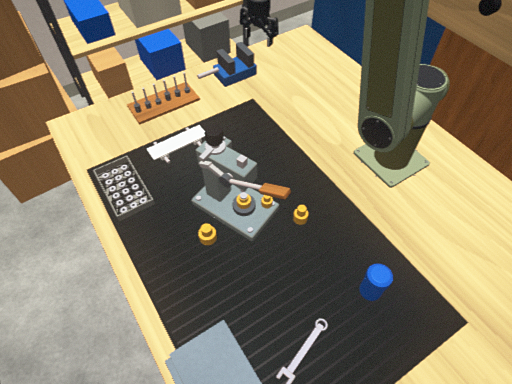

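View pics/top0.png

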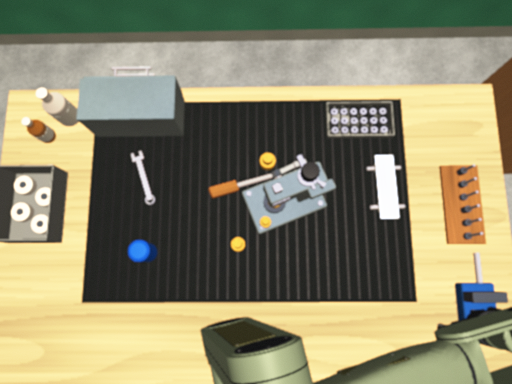

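Run:
```python
import pickle,cv2,numpy as np
d=pickle.load(open("c0.pkl","rb"))
a=cv2.resize(d["top"]["image"][135:250,195:355],None,fx=5,fy=5,interpolation=cv2.INTER_CUBIC)
cv2.imwrite("pics/tz.png",a[:,:,::-1])
a=cv2.resize(d["scene"]["image"][110:250,140:330],None,fx=4,fy=4,interpolation=cv2.INTER_CUBIC)
cv2.imwrite("pics/sz.png",a[:,:,::-1])
```

```text
(no output)
```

View pics/tz.png

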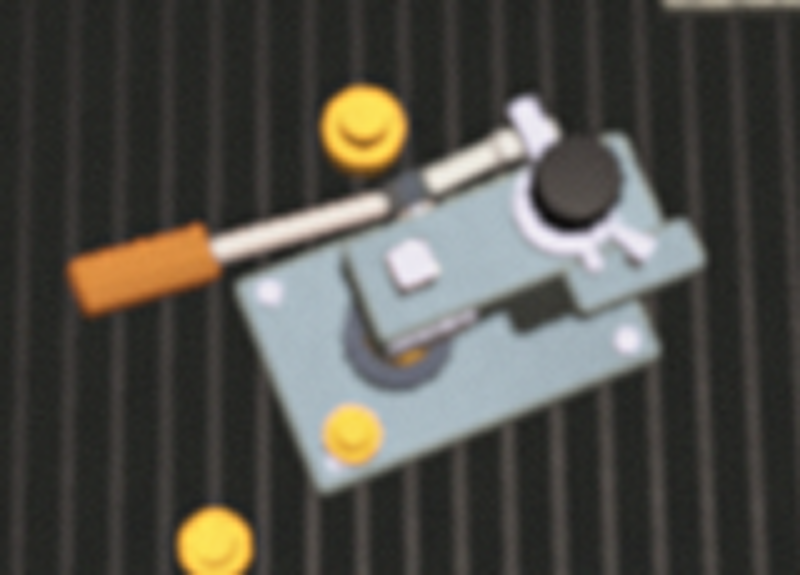

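View pics/sz.png

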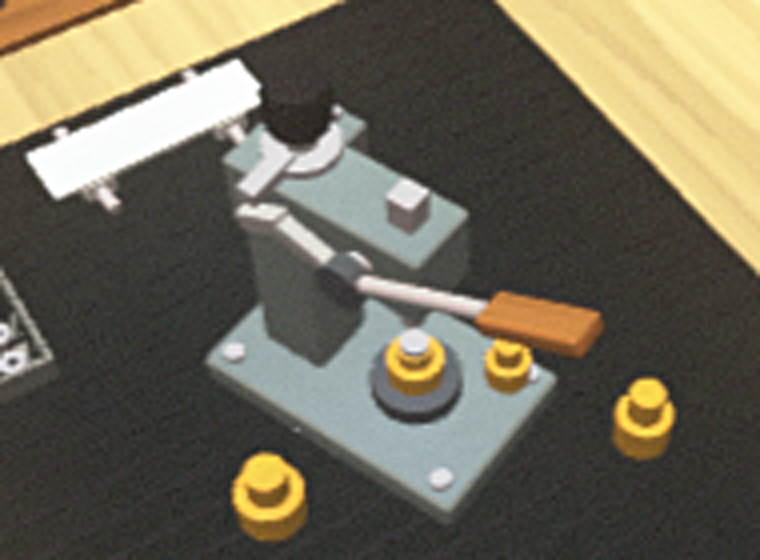

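```bash
cat > h.py <<'E'
import numpy as np,cv2
def cloud(c,T=None):
    T=c["pose"] if T is None else T
    z=c["depth"];v,u=np.mgrid[:z.shape[0],:z.shape[1]]
    p=np.stack([(u-c["cx"])/c["fx"]*z,(v-c["cy"])/c["fy"]*z,z],-1)
    return p@T[:3,:3].T+T[:3,3]
def ray(c,u,v,zp,T=None):
    T=c["pose"] if T is None else T
    d=T[:3,:3]@np.array([(u-c["cx"])/c["fx"],(v-c["cy"])/c["fy"],1]);o=T[:3,3]
    return o+d*(zp-o[2])/d[2]
E
python3 - <<'E'
import pickle
from h import *
d=pickle.load(open("c0.pkl","rb"))
for n,(r0,r1,c0,c1) in {"top":(150,200,290,340),"scene":(110,160,185,250)}.items():
    c=d[n];P=cloud(c);im=c["image"].astype(int)
    m=np.zeros(im.shape[:2],bool);m[r0:r1,c0:c1]=1
    m&=(im.max(2)<75)&(P[...,2]>0.22)&(c["depth"]>0)
    q=P[m];zt=np.percentile(q[:,2],[5,50,95,99]);print(n,m.sum(),zt)
    t=q[q[:,2]>zt[2]-0.012];print("  top",t.mean(0),(t.max(0)+t.min(0))/2,np.ptp(t,0))
    # edge ray of mask
    v,u=np.nonzero(m);print(u.mean(),v.mean(),u.min(),u.max(),v.min(),v.max())
c=d["top"];P=cloud(c)
f=lambda x,y:(195+x/5-.4,135+y/5-.4)
for nm,x,y,z in [("cFl+",237,285,.034),("cF-",322,492,.034),("cB-",660,352,.034),("tongue",522,100,.25),("headF+",348,248,.237),("headF-",385,350,.237),("pad",145,270,.285),("leverpiv",408,190,.204)]:
    u,v=f(x,y);print(nm,ray(c,u,v,z).round(4), P[int(round(v)),int(round(u))].round(4))
m=(P[...,2]>0.225)&(P[...,2]<.24);m[:,:240]=0
im=c["image"].astype(int)
o=(im[...,0]>150)&(im[...,0]-im[...,2]>90)&(im[...,1]<140);o[:, :195]=0;o[:,260:]=0;o[:170]=0;o[205:]=0
print("paddle",o.sum(),np.median(P[o],0),P[o].mean(0))
E
```

```text
top 129 [0.2919877  0.31567196 0.31955448 0.32001414]
  top [ 0.59184604 -0.16873412  0.31589301] [ 0.58987186 -0.16909223  0.31406343] [0.04670651 0.03900634 0.01277229]
308.8139534883721 170.57364341085272 301 317 161 180
scene 341 [0.28297004 0.31345716 0.31743312 0.31877308]
  top [ 0.58813024 -0.16415692  0.31463651] [ 0.58733218 -0.16696439  0.31228832] [0.04541539 0.04596349 0.01351906]
213.9149560117302 134.36363636363637 205 231 124 146
cFl+ [0.5916 0.0152 0.034 ] [0.596  0.0164 0.0058]
cF- [ 0.4566 -0.039   0.034 ] [ 0.4584 -0.039   0.0152]
cB- [ 0.5454 -0.257   0.034 ] [ 0.5498 -0.2628  0.0079]
tongue [ 0.6495 -0.1503  0.25  ] [ 0.645  -0.1491  0.2611]
headF+ [ 0.5701 -0.0543  0.237 ] [ 0.5709 -0.0538  0.2358]
headF- [ 0.5132 -0.0738  0.237 ] [ 0.5186 -0.0761  0.1989]
pad [0.5484 0.0528 0.285 ] [0.5476 0.0518 0.2838]
leverpiv [ 0.6109 -0.0892  0.204 ] [ 0.6053 -0.0878  0.2217]
paddle 180 [0.54517786 0.05410046 0.28629203] [0.54462792 0.05259424 0.29557407]
```

Run:
```python
from bench import ctrl
import numpy as np
for y in np.arange(-3,3.2,.5):
    q=ctrl.ik([.589,-.167,.34],[0,np.pi/2,y]);q2=ctrl.ik([.589,-.167,.27],[0,np.pi/2,y])
    print(round(y,2),None if q is None else q.round(3), None if q2 is None else q2[5].round(3))
```

```text
-3.0 [-0.418  0.227  1.295 -0.     1.619  2.582] 2.582
-2.5 [-0.418  0.227  1.295 -0.     1.619  2.082] 2.082
-2.0 [-0.418  0.227  1.295 -0.     1.619  1.582] 1.582
-1.5 [-0.418  0.227  1.295 -0.     1.619  1.082] 1.082
-1.0 [-0.418  0.227  1.295 -0.     1.619  0.582] 0.582
-0.5 [-0.418  0.227  1.295 -0.     1.619  0.082] 0.082
0.0 [-0.418  0.227  1.295  0.     1.619 -0.418] -0.418
0.5 [-0.418  0.227  1.295  0.     1.619 -0.918] -0.918
1.0 [-0.418  0.227  1.295  0.     1.619 -1.418] -1.418
1.5 [-0.418  0.227  1.295  0.     1.619 -1.918] -1.918
2.0 [-0.418  0.227  1.295  0.     1.619 -2.418] -2.418
2.5 None None
3.0 None None
```

```bash
cat >> h.py <<'E'
from scipy.spatial.transform import Rotation as R
def wristT(s,c):
    T=np.eye(4);T[:3,:3]=R.from_euler("xyz",s["ee_rot"]).as_matrix();T[:3,3]=s["tool_pos"]
    return T@c["T_tool_cam"]
E
python3 - <<'E'
from bench import ctrl
from h import *
import pickle
ctrl.move_to([.589,-.167,.40],[0,np.pi/2,-.8])
s=ctrl.observe();c=ctrl.capture("wrist");T=wristT(s,c)
pickle.dump((c,T),open("w1.pkl","wb"));print(s["time"],s["tool_pos"],s["ee_rot"],s["joints"])
cv2.imwrite("pics/w1.png",c["image"][:,:,::-1])
E
```

```text
2.15 [ 0.58850903 -0.16804327  0.39935775] [-2.38072276  1.56963852  3.10075778] [-4.19228571e-01  2.17171171e-01  1.19038293e+00 -4.33564975e-04
  1.73511444e+00  3.82405498e-01]
```

View pics/w1.png

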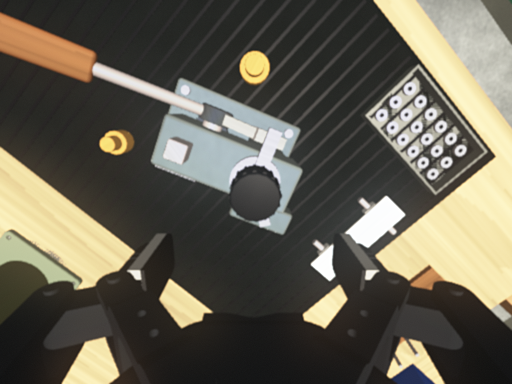

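Run:
```python
from h import *
import pickle
c,T=pickle.load(open("w1.pkl","rb"))
P=cloud(c,T);im=c["image"].astype(int)
m=np.zeros(im.shape[:2],bool);m[155:230,220:290]=1
m&=(P[...,2]>.27)&(c["depth"]>0)
q=P[m];print(m.sum(),np.percentile(q[:,2],[5,50,90,99]))
zt=np.percentile(q[:,2],90)
mt=m&(abs(P[...,2]-zt)<.004)
cs,_=cv2.findContours(mt.astype(np.uint8),cv2.RETR_EXTERNAL,cv2.CHAIN_APPROX_NONE)
k=max(cs,key=cv2.contourArea);w=np.array([ray(c,a,b,.3165,T)[:2] for a,b in k[:,0]])
(x,y),r=cv2.minEnclosingCircle((w*1000).astype(np.float32));print("knob",x,y,r,P[mt].mean(0))
K=np.array([x,y])/1000
for nm,u,v,z in [("tip",272,133,.256),("tipL",266,131,.256),("tipR",280,133,.256)]:
    p=ray(c,u,v,z,T);dd=p[:2]-K;print(nm,p,P[v,u],np.hypot(*dd),np.arctan2(dd[1],dd[0]))
z=cv2.resize(c["image"][110:250,150:320],None,fx=4,fy=4,interpolation=cv2.INTER_CUBIC)
cv2.imwrite("pics/w1z.png",z[:,:,::-1])
```

```text
2331 [0.29492236 0.31632716 0.31720552 0.31798207]
knob 589.257568359375 -169.60009765625 22.873626708984375 [ 0.58954509 -0.16917775  0.31643622]
tip [ 0.63891112 -0.14721419  0.256     ] [ 0.63891972 -0.14654478  0.26276307] 0.05446654670710913 0.42355396454448596
tipL [ 0.63598254 -0.14123604  0.256     ] [ 0.63571222 -0.14307387  0.23247384] 0.05466025331646282 0.5455819418445917
tipR [ 0.64475861 -0.15325076  0.256     ] [ 0.64463766 -0.15249195  0.26232108] 0.05785902251518144 0.2864742548205436
```

View pics/w1z.png

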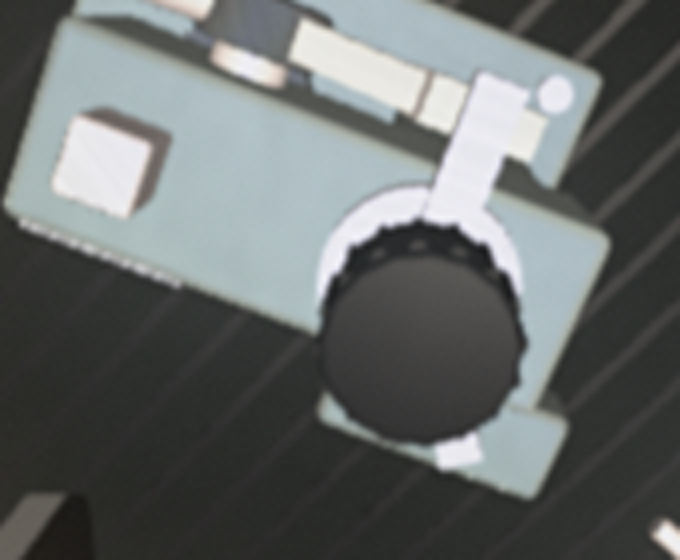

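Run:
```python
from bench import ctrl
from h import *
o=[0,np.pi/2,-.8]
def p(t):
    s=ctrl.observe();print(t,round(s["time"],2),s["tool_pos"].round(4),s["contact_force"].round(2),s["ft_torque"].round(3),round(s["grip_width"],4),s["joints"][5].round(3))
ctrl.line_to([.5895,-.1695,.36],o);p("a")
print(ctrl.line_to([.5895,-.1695,.278],o,threshold=8));p("b")
ctrl.command_gripper(.03);p("grip")
print(ctrl.line_to([.5895,-.1695,.272],v=.03));p("push6")
c=ctrl.capture("wrist");cv2.imwrite("pics/w2.png",c["image"][:,:,::-1])
```

```text
a 2.62 [ 0.589  -0.1699  0.3592] [-0.79 -0.31 -0.07] [ 0.012  0.021 -0.018] 0.0854 0.379
False
b 3.32 [ 0.5903 -0.1698  0.2796] [-0.25  0.25 -0.13] [0.006 0.001 0.066] 0.0851 0.379
grip 3.77 [ 0.5899 -0.1696  0.279 ] [-0.64  0.62  2.21] [ 0.035 -0.026 -0.023] 0.0447 0.379
False
push6 4.12 [ 0.5899 -0.1696  0.2726] [-0.    0.28  5.87] [ 0.099  0.073 -0.032] 0.0448 0.379
```

View pics/w2.png

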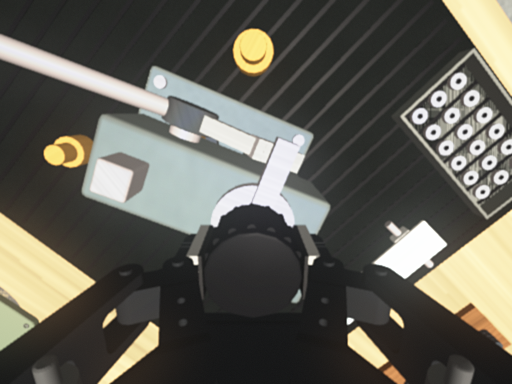

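Run:
```python
from bench import ctrl
from h import *
def p(t):
    s=ctrl.observe();print(t,round(s["time"],2),s["tool_pos"].round(4),s["contact_force"].round(2),s["ft_torque"].round(3),round(s["grip_width"],4),s["joints"].round(3))
    return s
print(ctrl.line_to([.5895,-.1695,.264],v=.03,threshold=12));s=p("down")
q=s["joints"].copy()
q0=q.copy()
for a in (.35,.7,1.05):
    q[5]=q0[5]-a;ctrl.goto_joints(q);p(a)
```

```text
True
down 4.42 [ 0.5899 -0.1696  0.2702] [-1.71  0.91  6.84] [ 0.073  0.41  -0.002] 0.0448 [-0.421  0.26   1.395  0.     1.483  0.379]
0.35 4.85 [ 0.5894 -0.1691  0.2709] [-3.09  1.08  6.85] [0.336 0.504 0.051] 0.045 [-0.421  0.259  1.395  0.     1.486  0.029]
0.7 5.28 [ 0.5887 -0.1689  0.2706] [-4.67  2.09  6.35] [ 0.406  0.709 -0.012] 0.0448 [-0.421  0.259  1.396  0.     1.487 -0.321]
1.05 5.7 [ 0.588  -0.1689  0.2703] [-6.22  2.5   6.43] [0.391 0.982 0.028] 0.0446 [-0.421  0.259  1.396 -0.     1.488 -0.671]
```

Run:
```python
from bench import ctrl
from h import *
s=ctrl.observe();c=ctrl.capture("wrist");T=wristT(s,c)
cv2.imwrite("pics/w3.png",c["image"][:,:,::-1])
c=ctrl.capture("scene");cv2.imwrite("pics/s3.png",cv2.resize(c["image"][80:250,120:330],None,fx=3.5,fy=3.5,interpolation=cv2.INTER_CUBIC)[:,:,::-1])
```

```text
(no output)
```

View pics/w3.png

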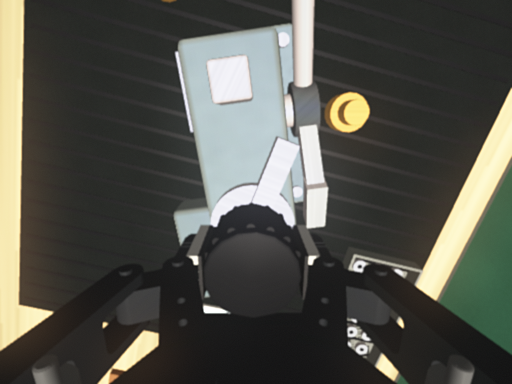

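View pics/s3.png

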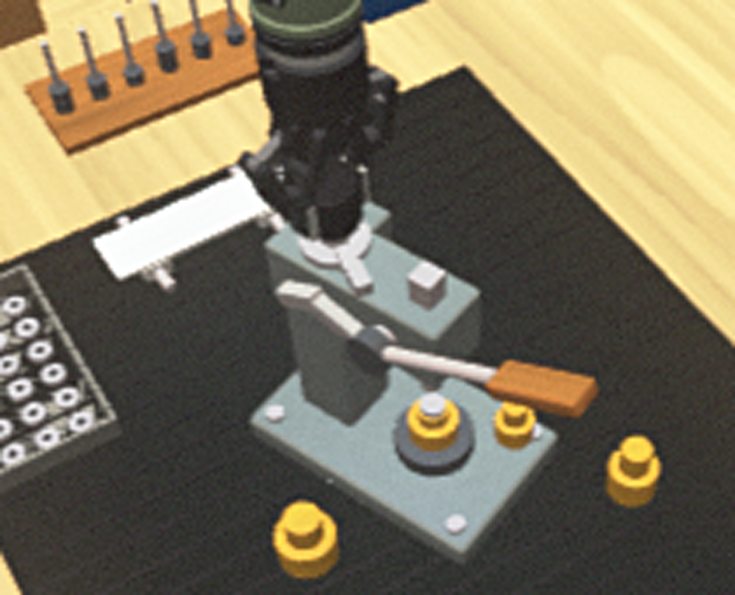

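The tongue turned together with the gripper and is about 1.05 rad round, past the stop. I'll continue to the end.

Run:
```python
from bench import ctrl
from h import *
def p(t):
    s=ctrl.observe();print(t,round(s["time"],2),s["tool_pos"].round(4),s["contact_force"].round(2),s["ft_torque"].round(3),round(s["grip_width"],4),s["joints"].round(3))
    return s
s=ctrl.observe();q=s["joints"].copy()
for a in (1.25,1.35,1.4,1.45,1.5,1.55):
    q[5]=.379-a;ctrl.goto_joints(q);s=p(a)
    if abs(s["ft_torque"][2])>.5:break
c=ctrl.capture("wrist");cv2.imwrite("pics/w4.png",c["image"][:,:,::-1])
```

```text
1.25 6.11 [ 0.5875 -0.1688  0.271 ] [-3.45  0.47  6.26] [0.214 0.45  0.07 ] 0.0445 [-4.210e-01  2.580e-01  1.396e+00 -1.000e-03  1.490e+00 -8.710e-01]
1.35 6.36 [ 0.5874 -0.1689  0.271 ] [-3.89  0.18  6.53] [0.199 0.495 0.066] 0.0452 [-4.210e-01  2.580e-01  1.396e+00 -1.000e-03  1.491e+00 -9.710e-01]
1.4 6.61 [ 0.5873 -0.169   0.2709] [-3.49  0.12  6.57] [0.131 0.524 0.021] 0.0448 [-4.210e-01  2.580e-01  1.396e+00 -1.000e-03  1.491e+00 -1.021e+00]
1.45 6.86 [ 0.5872 -0.169   0.2709] [-3.71 -0.31  6.66] [ 0.167  0.574 -0.294] 0.0447 [-4.210e-01  2.590e-01  1.396e+00 -1.000e-03  1.491e+00 -1.070e+00]
1.5 7.11 [ 0.5871 -0.1691  0.2709] [-3.74  1.26  6.92] [ 0.184  0.554 -1.315] 0.0449 [-4.220e-01  2.580e-01  1.396e+00 -1.000e-03  1.491e+00 -1.118e+00]
```

View pics/w4.png

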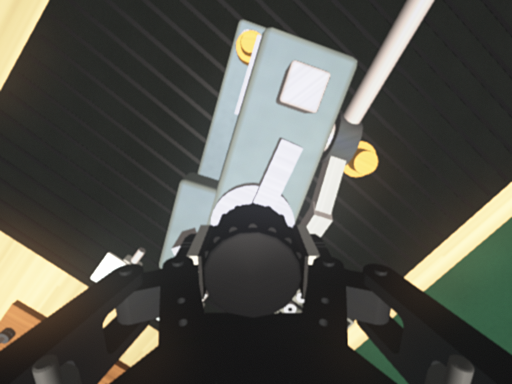

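The end stop is reached: the torque rises at 1.45–1.5 rad and the tongue points along the head to the front. Next I let the knob spring up and release it.

Run:
```python
from bench import ctrl
from h import *
import pickle
def p(t):
    s=ctrl.observe();print(t,round(s["time"],2),s["tool_pos"].round(4),s["contact_force"].round(2),s["ft_torque"].round(3),round(s["grip_width"],4))
    return s
s=ctrl.observe();q=s["joints"].copy();q[5]=.379-1.47;ctrl.goto_joints(q);p("untwist")
s=ctrl.observe();t=s["tool_pos"]
print(ctrl.line_to([t[0],t[1],.2785],v=.03));p("up")
ctrl.command_gripper(.085);s=p("open");t=s["tool_pos"]
ctrl.line_to([t[0],t[1],.40]);s=p("clear")
c=ctrl.capture("wrist");T=wristT(s,c);pickle.dump((c,T),open("w5.pkl","wb"))
cv2.imwrite("pics/w5.png",c["image"][:,:,::-1])
P=cloud(c,T);m=np.zeros(P.shape[:2],bool);m[155:230,220:290]=1;m&=P[...,2]>.27
print(np.percentile(P[m][:,2],[5,50,90,99]))
```

```text
untwist 7.41 [ 0.5871 -0.1691  0.2718] [-2.13  0.31  5.49] [ 0.309  0.175 -0.671] 0.0447
False
up 7.82 [ 0.587  -0.169   0.2783] [-0.46  1.04  2.03] [ 0.208 -0.071 -0.75 ] 0.0448
open 8.3 [ 0.587  -0.169   0.2782] [-0.06  0.05  0.05] [ 0.004 -0.023 -0.018] 0.0852
clear 9.26 [ 0.5866 -0.1688  0.3986] [ 0.07 -0.63 -0.11] [0.009 0.011 0.038] 0.0846
[0.29463141 0.31638022 0.3173266  0.54224941]
```

View pics/w5.png

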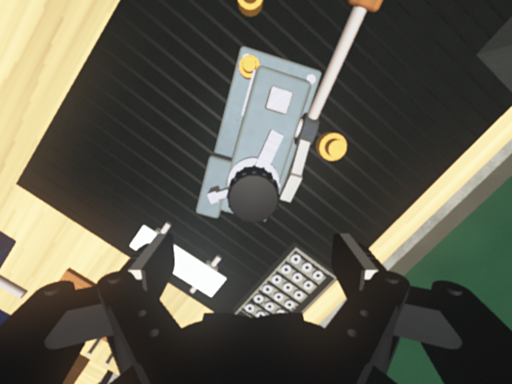

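```bash
cat >> h.py <<'E'
YAW=-1.187
X=np.array([np.cos(YAW),np.sin(YAW)]);Y=np.array([-X[1],X[0]])
O=np.array([.5893,-.1695])-.07*X
def pad(a,dz=0):  # a = lever elevation
    r=.17*np.cos(a)-.008*np.sin(a);z=.204+.17*np.sin(a)+.008*np.cos(a)
    p=O-r*X+.0453*Y
    return [p[0],p[1],z+dz]
E
python3 - <<'E'
from bench import ctrl
from h import *
import pickle
c,T=pickle.load(open("w5.pkl","rb"))
p=ray(c,275,135,.262,T)[:2]-[.5893,-.1695];print("tongue rel",np.arctan2(p[1],p[0])-(YAW+np.pi/2),np.hypot(*p))
ctrl.command_gripper(0)
o=[0,np.pi/2,YAW]
print(pad(.45),pad(-.35))
ctrl.move_to(pad(.45,.07),o)
s=ctrl.observe();print(s["time"],s["tool_pos"],s["joints"].round(2))
c=ctrl.capture("wrist");pickle.dump((c,wristT(s,c)),open("w6.pkl","wb"))
cv2.imwrite("pics/w6.png",c["image"][:,:,::-1])
E
```

```text
tongue rel 1.462669162610012 0.05587017290397547
[np.float64(0.5490780589932021), np.float64(0.051082893772087065), np.float64(0.2851477176177305)] [np.float64(0.5442701094401824), np.float64(0.06298902291764137), np.float64(0.1532223544353523)]
11.9833 [0.54920089 0.05082609 0.35524958] [-0.06  0.09  1.42 -0.    1.63  1.12]
```

View pics/w6.png

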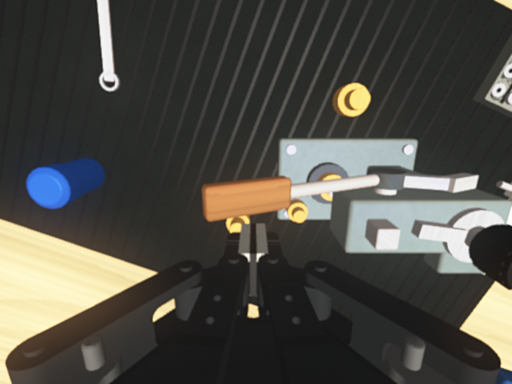

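Run:
```python
from bench import ctrl
from h import *
import pickle
c,T=pickle.load(open("w6.pkl","rb"))
im=c["image"].astype(int);P=cloud(c,T)
m=(im[...,0]-im[...,2]>60)&(P[...,2]>.22)&(c["depth"]>0);m[:, :190]=0;m[:,300:]=0;m[230:]=0
q=P[m];print(m.sum(),q.mean(0),"press",(q[:,:2].mean(0)-O)@X,(q[:,:2].mean(0)-O)@Y, pad(.45))
def p(t):
    s=ctrl.observe();print(t,round(s["time"],2),s["tool_pos"].round(4),s["contact_force"].round(2),s["ft_torque"].round(3))
p(0)
print(ctrl.line_to(pad(.45,-.004),v=.06,threshold=5));p("touch")
```

```text
3012 [0.55003044 0.05736049 0.28568155] press -0.15506056706864987 0.04853370229420762 [np.float64(0.5490780589932021), np.float64(0.051082893772087065), np.float64(0.2851477176177305)]
0 12.03 [0.5492 0.0508 0.3553] [-0.12 -0.14  0.2 ] [-0.018  0.059  0.015]
False
touch 13.42 [0.5494 0.0511 0.2817] [-0.16  0.02  2.55] [0.06  0.07  0.005]
```

Contact on the paddle, within 3 mm of its middle. Now I push along the arc.

Run:
```python
from bench import ctrl
from h import *
def p(t):
    s=ctrl.observe();print(t,round(s["time"],2),s["tool_pos"].round(4),s["contact_force"].round(2))
for a in (.35,.25,.15,.05,-.05,-.15,-.25,-.31):
    r=ctrl.line_to(pad(a,-.002),v=.08,threshold=25);p((a,r))
    if r:break
r=ctrl.line_to(pad(-.35,-.008),v=.04,threshold=20);p(r)
c=ctrl.capture("scene");cv2.imwrite("pics/s7.png",cv2.resize(c["image"][80:250,120:330],None,fx=3.5,fy=3.5,interpolation=cv2.INTER_CUBIC)[:,:,::-1])
```

```text
(0.35, False) 13.76 [0.5458 0.0581 0.2669] [ 0.14 -0.13  0.11]
(0.25, False) 14.12 [0.5439 0.0634 0.2513] [-0.39 -0.85  0.27]
(0.15, False) 14.49 [0.5424 0.0672 0.2349] [0.11 0.02 0.68]
(0.05, False) 14.86 [0.5415 0.0695 0.2182] [ 0.78 -0.66  0.19]
(-0.05, False) 15.22 [0.5411 0.0702 0.2012] [0.91 0.87 0.63]
(-0.15, False) 15.59 [0.5416 0.0693 0.1842] [ 0.27 -0.66 -0.38]
(-0.25, False) 15.96 [0.5425 0.0669 0.1674] [0.17 0.15 0.06]
(-0.31, False) 16.23 [0.5435 0.0647 0.1574] [ 0.17 -0.68  0.54]
True 16.49 [0.5449 0.064  0.1546] [-2.45  0.23  6.22]
```

View pics/s7.png

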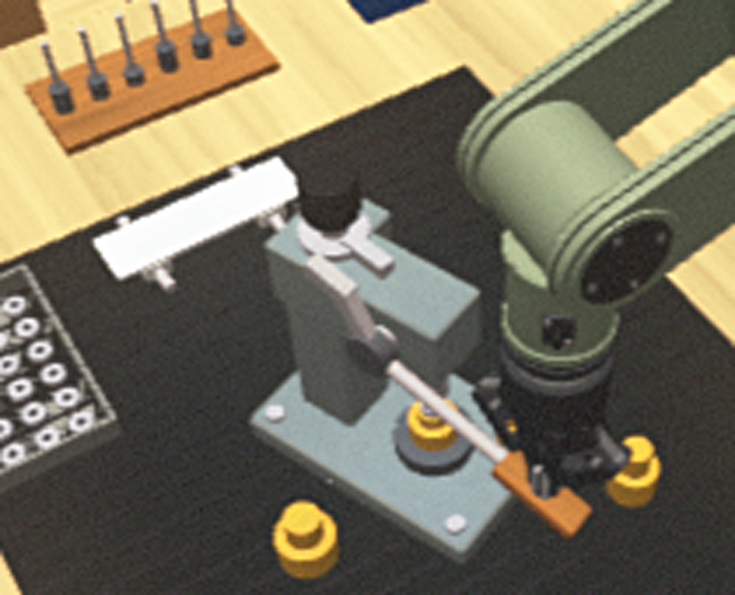

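Run:
```python
from bench import ctrl
from h import *
import pickle
def p(t):
    s=ctrl.observe();print(t,round(s["time"],2),s["tool_pos"].round(4),s["contact_force"].round(2));return s
t=ctrl.observe()["tool_pos"]
r=ctrl.line_to([t[0],t[1],.147],v=.02,threshold=28);p(r)
ctrl.line_to([t[0],t[1],.30]);p("up")
ctrl.move_to([.40,.063,.38],[0,np.pi/2,YAW]);s=p("away")
for n in("scene","top"):
    c=ctrl.capture(n);pickle.dump(c,open(n+"8.pkl","wb"))
    cr=c["image"][80:250,120:330] if n=="scene" else c["image"][80:310,80:420]
    cv2.imwrite(f"pics/{n}8.png",cv2.resize(cr,None,fx=2.3,fy=2.3,interpolation=cv2.INTER_CUBIC)[:,:,::-1])
c=ctrl.capture("wrist");T=wristT(s,c);cv2.imwrite("pics/w8.png",c["image"][:,:,::-1])
pickle.dump((c,T),open("w8.pkl","wb"))
```

```text
True 16.82 [0.545  0.0641 0.1546] [-1.81  0.39  7.14]
up 17.95 [0.5442 0.0641 0.2985] [-0.37  0.51 -0.09]
away 18.65 [0.4003 0.063  0.3791] [ 0.19 -0.58 -0.74]
```

View pics/scene8.png

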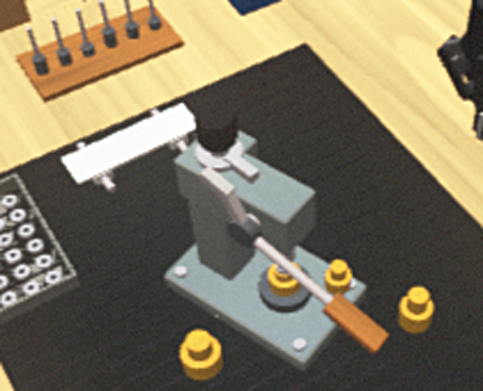

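View pics/top8.png

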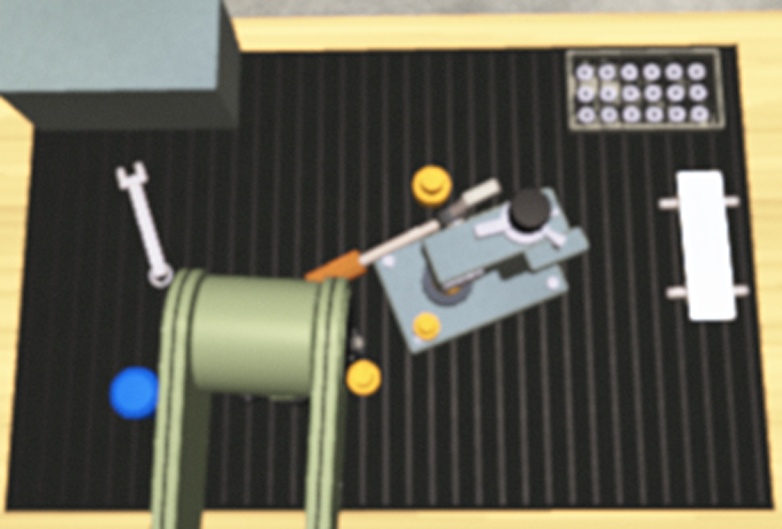

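View pics/w8.png

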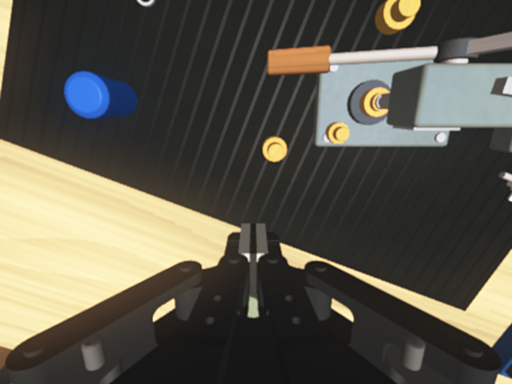

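```bash
python3 - <<'E'
from h import *
import pickle
c,T=pickle.load(open("w8.pkl","rb"));cs=pickle.load(open("scene8.pkl","rb"))
for c,T,b in((c,T,(40,80,262,335)),(cs,cs["pose"],(200,240,255,300))):
    im=c["image"].astype(int);P=cloud(c,T);m=np.zeros(im.shape[:2],bool);m[b[0]:b[1],b[2]:b[3]]=1
    m&=(im[...,0]-im[...,2]>70)&(P[...,2]>.1)&(P[...,2]<.25);m=cv2.erode(m.astype(np.uint8),np.ones((5,5)))>0
    q=P[m];x=-(q[:,:2]-O)@X;y=(q[:,:2]-O)@Y
    k=(y>.037)&(y<.06)
    A=np.polyfit(x[k],q[k,2],1);print(m.sum(),k.sum(),"slope",np.arctan(A[0]),"z at .1624",np.polyval(A,.1624), np.ptp(x[k]))
E
python3 - <<'E'
from h import *
import pickle
d=pickle.load(open("c0.pkl","rb"));a=d["scene"]["image"];b=pickle.load(open("scene8.pkl","rb"))["image"]
def blobs(im):
    h=cv2.cvtColor(im,cv2.COLOR_RGB2HSV);m=cv2.inRange(h,(20,150,120),(30,255,255))
    n,_,s,ce=cv2.connectedComponentsWithStats(m);return [(s[i,4],ce[i].round(1).tolist()) for i in range(1,n) if s[i,4]>30]
print(blobs(a[150:250,150:330]));print(blobs(b[150:250,150:330]))
E
```

```text
1002 900 slope -0.3471063120769908 z at .1624 0.15477100646564054 0.0685806221057286
105 105 slope -0.34008472775482096 z at .1624 0.15388548419739873 0.058361899871537226
[(np.int32(61), [93.5, 50.2]), (np.int32(52), [116.8, 49.2]), (np.int32(109), [151.1, 61.3]), (np.int32(159), [56.4, 81.1])]
[(np.int32(70), [116.9, 48.1]), (np.int32(41), [90.8, 51.0]), (np.int32(103), [151.0, 61.2]), (np.int32(161), [56.3, 81.2])]
```

Run:
```python
from bench import ctrl
print(ctrl.finish_job(),ctrl.observe()["time"])
```

```text
the job is handed in; nothing more can be done
the job is handed in; nothing more can be done
```

The lock knob is at the far end of its turn and back up, the lever is all the way down, and the job is handed in at about 19 s of the 48 s allowed.

- **Knob:** I gripped it from above, pushed it down about 9 mm and turned it counter-clockwise past the safety stop. The torque rose to 1.3 N m at the end stop. After release the knob top was back at z ≈ 0.316 m and the tongue measured about 1.46 rad, pointing to the front.
- **Lever:** I pushed it down with the shut fingers until the force trigger stopped the arm twice, both times at z = 0.1546 m. I then moved clear of it. The paddle slope measured -0.347 rad from the wrist camera and -0.340 rad from the scene camera, which puts the lever at about 0.79 to 0.80 of its 0.8 stop. I took the ram resting on the bearing from these numbers and did not check it on its own.
- **Bystanders:** adapter_b and adapter_c stand where they were to within a pixel. The outlines of adapter_a and the bearing's brass shifted by about 1 to 3 pixels; I put this down to the lever and ram now being in a different place in front of them. The capsule, wrench and skate plate I only compared by eye, and they look unmoved.

During the turn the sideways force on the knob reached about 6.7 N, because the grip was 1 to 2 mm off its axis. It dropped again before release and stayed far below the limits.

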